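# Dock a lopsided battery case, lifted at its balance point

### The arm

A 6-joint arm with a two-finger parallel gripper is mounted at the origin on a cart in front of the work surface, level with it; the furniture and walls round the work are solid. World frame = base frame: x ahead of the robot, y to its left, z up, the work surface at z = 0. Lengths are in m, angles in rad, forces in N, time in s.
With the tool pointing down it reaches from about 0.325 to 0.775 m from the base axis. Payload 5.5 kg.
Tool frame: the origin (TCP) lies at the very end of the fingers, on their centre line; the grasp point (between the pads) lies robot.grip_depth behind it (robot.grip_depth is the distance from the TCP to the grasp point, in m); y points along the fingers, z is the direction in which the jaws open and shut, and the axes are right-handed (so a half turn about y gives the same grasp; the last joint's range is limited). The gripper opens to 85 mm and grips with 20 to 120 N. Pads are 22 mm wide; open, the fingers measure 114 mm over their backs; the gripper's body (76 mm by 85 mm) begins 54 mm behind the grasp point. The pads swing forward as they close: fully open they stand 13 mm farther back than shut.
Start: joints at [1.166, 0.091, 1.231, -0, 1.82, -0.057], TCP at [0.205, 0.564, 0.231] pointing down, gripper open.
Joint ranges: [-2.87, 2.87], [-0.86, 2.18], [0.17, 2.46], [-1.51, 4.65], [0.06, 2.69], [-2.65, 2.65]. Speed limits (rad/s): [2.57, 2.57, 3.01, 3.14, 3.14, 3.14].

### API

Orientations are given as a 3x3 rotation matrix whose columns are the frame's x, y, z axes.
In Python, from station import robot, eyes gives the robot as it stands.
- The arm moves only by the shell command python3 -m pendant 'ROWS' [OPENING]. ROWS is JSON, a list of rows, each a list of 2 entries, a list of its own where there are three numbers: the shift along the tool's x, y, z in mm, then the turn, a rotation vector about the tool's x, y, z in degrees. A call has 1 to 8 rows; each row is the pose to reach, as a shift and turn from the pose measured when the call began, along the tool's axes at that moment; what a row does not reach only later rows make up. A row lasts 1/10 s, in which the tool goes at most 50 mm and 8.59 degrees, less where a joint would pass 70% of its speed; a pose out of reach is approached as far as the arm can. A call with a gripper value outside its range is refused whole. OPENING is the closure, from 0 (fully open) to 1 (shut), set as the call begins (- or left out, the last holds). The fingers move at their own pace and stop on an object; the grip force is fixed at half the most. Time passes only in rows, so rows that repeat a pose let the fingers close. It gives the time, the measured TCP pose, the force and the opening at its end, in the units of the state.
- robot.read_state(): the state, without advancing time (a new reading comes with each control period).
- eyes.snapshot(name): name is "scene" or "top" or "wrist"; returns (picture, depth): 400x640x3 uint8, red, green, blue; 400x640 float32, m along the optical axis (not along the pixel's ray), 0 where there is no reading.
- eyes.camera_model(name): a dict with "fovy" (degrees; the focal length in pixels is half the picture's height over the tangent of half this angle, whatever the lens; pixels are square), "cx", "cy" (the principal point, pixels), "position" and "attitude" of the camera in the world; the wrist camera has in their place "T_tool_cam" (4x4, takes a point from camera to tool coordinates, whose origin is the TCP and whose axes are the tool frame's). Camera axes: x right, y up, looking along -z (the intrinsics and any distortion apply to the point x, -y, -z); pixel columns grow to the right and rows downward; lengths in m; the calibration is good to about 2 mm. A picture is of the moment at which its call begins: read the wrist's pose just before it. camera_model takes no time and is no camera call.
- robot.hand_in(): hands the job in, once; it reports no verdict.
The state is a dict: "t": time; "joints": joint angles; "joint_velocities": joint speeds; "tau": joint torques, N m; "tcp_pos": TCP position; "tcp_rot": TCP orientation; "contact_force": force on the tool from outside, world axes, zero at the start; "ft_torque": the same for the moment, N m; "width": finger opening in m.
Only numpy, scipy, OpenCV 4.12 (cv2) and the standard library are available. Lean on these libraries where they do the work, as an engineer would, in place of code of your own. Each camera call takes 0.05 s, during which the arm holds its last target.

### The job

Swing the yellow keeper clear of the docking cradle. The sealed battery case has its heavy pack hidden somewhere along its length: trial-lift it by one of the ball studs on its top, only two or three centimetres, see which end hangs low, and shift your grip along the studs until it hangs as near level as a stud allows; then carry it over and set it down, without dropping it, fully home in the cradle. Finally swing the keeper fully back over the case, and leave the bobbin, canister and terminal cap standing about untouched.

Things in the scene. Friction and masses are not known exactly. Their poses are not given: they have to be found in the camera images.
- case_mid (a point): centre of the sealed grey battery case, 260 long (x), 100 wide (y), 80 high, loose, smooth and slippery; red end block at +x, blue at -x; this point is 40 mm above its underside. It weighs 0.60 kg and is too wide to grip across its body. Its centre of mass is 11 mm below this height, on the middle line, anywhere within 80 mm of the middle along x, differently each time; it does not shift when handled
- stud_row (a point): middle of the row of six steel ball studs on the case's top, at ball centre height, 68 mm above case_mid and 28 mm above the top face; same axes as case_mid. Studs stand at x = -70, -42, -14, 14, 42, 70 mm from here (none at 0). Balls 18 mm across on 8 mm necks, each swivelling on a cross pin along y: pinched across y, it lets the case swing freely in the row's vertical plane, heavy end down
- cradle_seat (a point): centre of the seat of the docking cradle, fixed on the table: two black rails along x, tops 20 mm above the table, at this height. The case lies with its length along this x (either end first), case_mid 40 mm above this point. Yellow flared cheeks at x = +-85 mm leave 6 mm beside the case and rise 31 mm above the seat; stops leave 9 mm at each end and rise 10 mm above it; base plate 370 x 140 mm
- keeper_post (a point): point on the keeper's vertical hinge axis, at the keeper's underside, 102 mm above the table: on the cradle's middle line, 165 mm from cradle_seat towards -x; same axes as cradle_seat
- keeper (a joint): yellow keeper arm: angle about its upright post. 0 = closed, pointing along the cradle's +x over the seat's -x end; grows clockwise seen from above up to 1.9; at 1.57 it points along the cradle's -y, clear of the case. Light friction, stays where left. Passes 2.5 mm above a seated case; tip 76 mm from the axis
- keeper_knob (a point): middle of the round black knob standing upright on the keeper arm, 62 mm from the hinge axis; 16 mm across, its upper 26 mm free; this point is 130 mm above the table and 12 mm below the knob's top
- case: the battery case itself; origin under its centre, on its underside
- bobbin: small copper-wound bobbin with black flanges, 31 mm across, 24 mm high, upright and loose; origin at its underside; a bystander
- canister: white capped canister lying on the table, 32 x 50 x 32 mm, loose; origin at its underside; a bystander
- terminal_cap: black terminal cap, 24 mm across, 17 mm high, loose; origin at its underside; a bystander

How it is judged:
By the outcome, as a careful person would: the job done as asked, in the order asked, and still so for the second after the job is handed in, with the robot touching nothing.
It also fails if it takes over 72 s, if anything falls off the work surface, if the arm or the gripper's body presses on something with over 40 N, if the wrist force passes 120 N, or if a joint passes its speed limit or range.

## Working session

There is one attempt and no reset: what is moved stays moved. The work goes in short steps, Python scripts to look and compute and a shell command to move; the robot and the scene stay as the last step left them, time stands still between calls to the robot, and variables do not carry over. Pictures are saved under pics/ and viewed, and the job is handed in when it is done.

```bash
ls; mkdir -p pics
cat > h.py <<'E'
import numpy as np, cv2
from station import robot, eyes
def snap(n,f=None):
    st=robot.read_state(); p,d=eyes.snapshot(n)
    np.savez('last_%s.npz'%n,p=p,d=d,pos=st['tcp_pos'],rot=st['tcp_rot'])
    if f: cv2.imwrite('pics/'+f,p[:,:,::-1])
    return p,d,st
def cam(n,pos=None,rot=None):
    m=eyes.camera_model(n)
    if 'T_tool_cam' in m:
        T=np.eye(4);T[:3,:3]=rot;T[:3,3]=pos;T=T@np.array(m['T_tool_cam'])
        return m,T[:3,:3],T[:3,3]
    return m,np.array(m['attitude']),np.array(m['position'])
def ray(n,u,v,pos=None,rot=None):
    m,R,c=cam(n,pos,rot); f=200/np.tan(np.radians(m['fovy'])/2)
    return c,R@np.array([(u-m['cx'])/f,-(v-m['cy'])/f,-1.0])
def atz(n,u,v,z,**k):
    c,r=ray(n,u,v,**k); return c+r*(z-c[2])/r[2]
def atd(n,u,v,d,**k):
    c,r=ray(n,u,v,**k); return c+r*d
E
python3 - <<'E'
from h import *
for n in('scene','top','wrist'):
    snap(n,n+'0.png'); print(n,eyes.camera_model(n))
print(robot.read_state(), robot.grip_depth)
E
```

```text
pics
scene {'fovy': 52.80194219297239, 'cx': 323.539516268055, 'cy': 199.74584491446134, 'position': array([0.17139643, 0.4506415 , 0.74129027]), 'attitude': array([[-0.76910414,  0.46320809, -0.44036018],
       [-0.63900913, -0.5703456 ,  0.51611358],
       [-0.01208951,  0.67833926,  0.73464936]])}
top {'fovy': 55.358385935613924, 'cx': 318.47020114451146, 'cy': 189.1738100188065, 'position': array([0.37682977, 0.02423356, 0.93781395]), 'attitude': array([[-0.09012249,  0.97515247, -0.20237487],
       [-0.99591221, -0.08947832,  0.01234881],
       [-0.00606619,  0.20266051,  0.97923027]])}
wrist {'fovy': 64.53005101714335, 'cx': 319.3120066242806, 'cy': 197.97612724833004, 'T_tool_cam': array([[ 9.37314701e-05, -9.58948704e-01, -2.83579575e-01,
        -7.20901346e-02],
       [ 8.27999295e-04,  2.83579553e-01, -9.58948357e-01,
        -1.41892375e-01],
       [ 9.99999653e-01, -1.44920048e-04,  8.20589178e-04,
         3.32666696e-04],
       [ 0.00000000e+00,  0.00000000e+00,  0.00000000e+00,
         1.00000000e+00]])}
{'t': 0.15, 'joints': array([ 1.16629546e+00,  9.17377669e-02,  1.23160682e+00, -1.61782128e-05,
        1.81978445e+00, -5.66950681e-02]), 'joint_velocities': array([-0.00024374, -0.00412071, -0.00143336, -0.00056609, -0.0003186 ,
       -0.00051374]), 'tau': array([ 9.22312101e-04, -4.59369779e+01, -4.18526995e+01, -1.26372415e-04,
        9.45468200e-03,  1.65090648e-05]), 'tcp_pos': array([0.20442511, 0.56388473, 0.23038094]), 'tcp_rot': array([[ 9.40121463e-01, -5.90244271e-04,  3.40839090e-01],
       [-3.40839594e-01, -1.41856469e-03,  9.40120396e-01],
       [-7.13983783e-05, -9.99998820e-01, -1.53480173e-03]]), 'contact_force': array([-0.16579229,  0.86334711,  0.17360378]), 'ft_torque': array([ 0.02289327, -0.00291143,  0.00393911]), 'width': 0.08548629508814223} 0.0187
```

View pics/scene0.png

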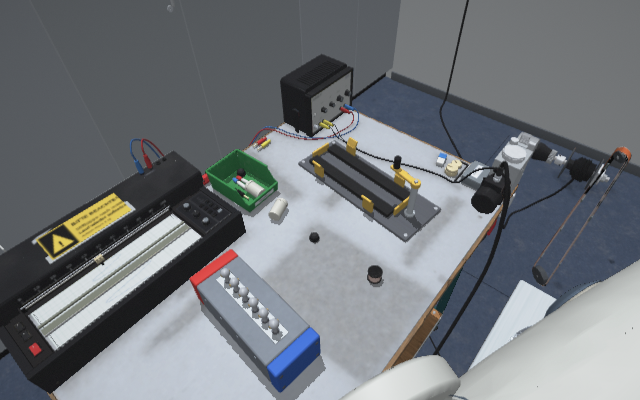

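View pics/top0.png

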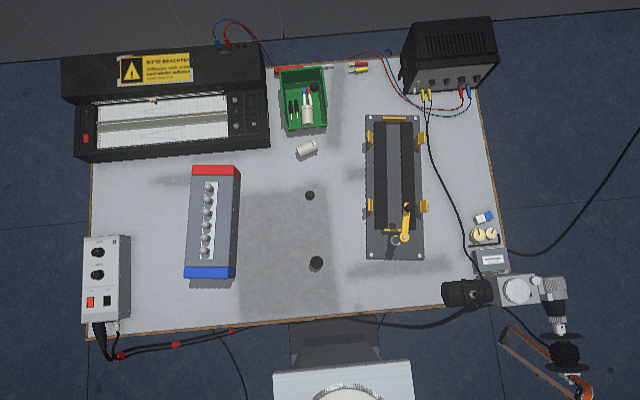

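View pics/wrist0.png

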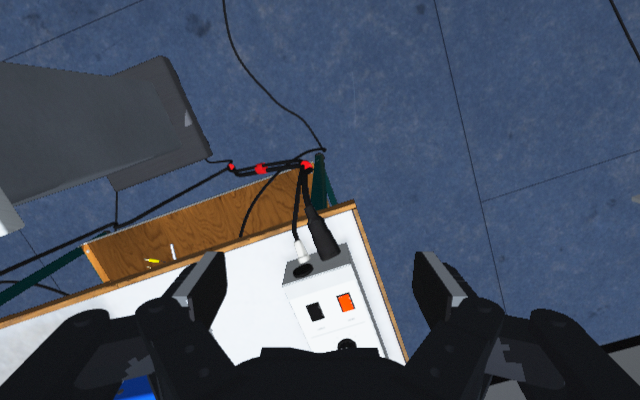

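Run:
```python
from h import *
p=np.load('last_top.npz')['p']; q=np.load('last_scene.npz')['p']
def c(p,u0,v0,w,h,s,f): cv2.imwrite('pics/'+f,cv2.resize(p[v0:v0+h,u0:u0+w,::-1],None,fx=s,fy=s,interpolation=cv2.INTER_CUBIC))
c(p,350,105,100,165,3.6,'t_cr.png'); c(p,170,150,100,145,4,'t_ca.png'); c(q,290,120,160,130,4.5,'s_cr.png')
d=np.load('last_top.npz')['d']
for u,v in [(395,240),(405,237),(405,207),(380,130),(412,180),(210,170),(208,272),(192,220),(234,220)]:
    print(u,v,d[v,u],atd('top',u,v,d[v,u]).round(4))
```

```text
395 240 0.88064677 [ 0.4246 -0.1522  0.0506]
405 237 0.81427824 [ 0.4254 -0.1607  0.1186]
405 207 0.8160854 [ 0.4881 -0.1669  0.1298]
380 130 0.967881 [ 0.7051 -0.1567  0.0195]
412 180 0.94118994 [ 0.5686 -0.2193  0.0194]
210 170 0.8884984 [0.623  0.261  0.0784]
208 272 0.84031546 [0.3908 0.2727 0.0794]
192 220 0.8647397 [0.5095 0.3055 0.0786]
234 220 0.8960205 [0.5054 0.2173 0.0469]
```

View pics/t_cr.png

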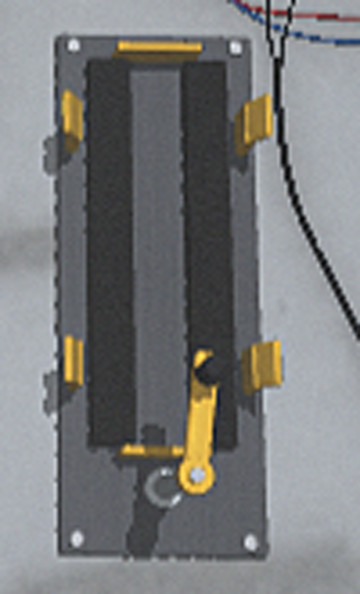

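View pics/t_ca.png

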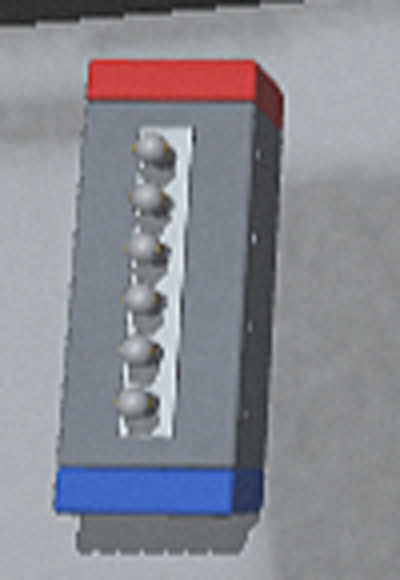

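View pics/s_cr.png

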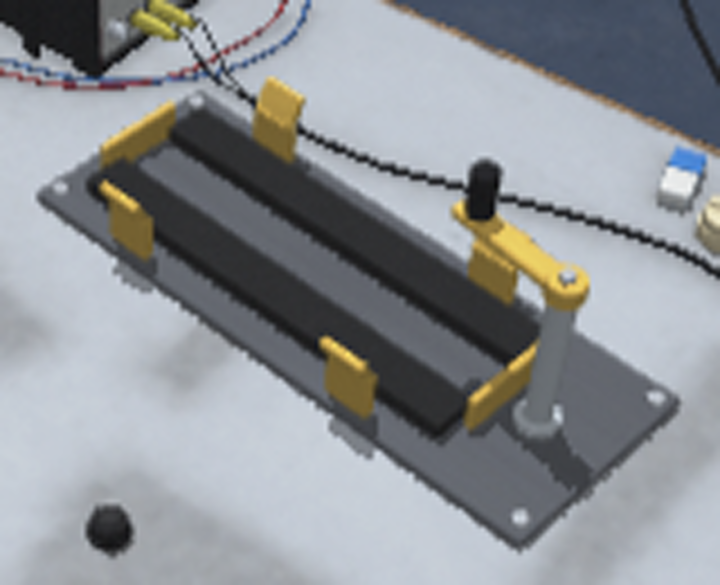

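Run:
```python
from h import *
print('studs')
S=[]
for a in [(153,150),(149,199),(145,249),(142,299),(139,351),(136,403)]:
    S.append(atz('top',a[0]/4+170-.4,a[1]/4+150-.4,0.108)); print(S[-1].round(4))
S=np.array(S); d=S[0]-S[-1]; print('len',np.linalg.norm(d),'mean',S.mean(0),'yaw',np.degrees(np.arctan2(d[1],d[0])))
d=np.load('last_top.npz')['d']
k=lambda x,y:(x/3.6+350-.4,y/3.6+105-.4)
for nm,pt,z in [('c1',(55,38),.006),('c2',(250,38),.006),('c3',(57,555),.006),('c4',(268,557),.006),('hub',(197,475),.11),('knobtop',(209,371),.142),('rail',(87,60),.02),('rail',(226,60),.02),('rail',(90,446),.02),('rail',(238,446),.02),('screw',(197,475),.118)]:
    u,v=k(*pt); dd=d[int(round(v)),int(round(u))]; print(nm,atz('top',u,v,z).round(4),atd('top',u,v,dd).round(4))
```

```text
studs
[0.5756 0.2589 0.108 ]
[0.548 0.262 0.108]
[0.5202 0.265  0.108 ]
[0.4928 0.2675 0.108 ]
[0.4646 0.27   0.108 ]
[0.4369 0.2724 0.108 ]
len 0.1393519801018711 mean [0.50634662 0.26596962 0.108     ] yaw -5.568333117959389
c1 [ 0.754  -0.1253  0.006 ] [ 0.7558 -0.126   0.0015]
c2 [ 0.741  -0.2652  0.006 ] [ 7.435e-01 -2.672e-01 -6.000e-04]
c3 [ 0.389  -0.0845  0.006 ] [ 0.3891 -0.0854 -0.0014]
c4 [ 0.375  -0.2244  0.006 ] [ 0.375  -0.2262 -0.0007]
hub [ 0.427  -0.1613  0.11  ] [ 0.4265 -0.1596  0.1178]
knobtop [ 0.4845 -0.1694  0.142 ] [ 0.4844 -0.1691  0.1431]
rail [ 0.7297 -0.1437  0.02  ] [ 0.7347 -0.1461  0.0071]
rail [ 0.7206 -0.2416  0.02  ] [ 0.7256 -0.2454  0.0067]
rail [ 0.458  -0.1131  0.02  ] [ 0.4585 -0.1138  0.0147]
rail [ 0.4491 -0.2114  0.02  ] [ 0.4501 -0.2147  0.0069]
screw [ 0.4265 -0.1596  0.118 ] [ 0.4265 -0.1596  0.1178]
```

```bash
cat >> h.py <<'E'
def rel(pos,yaw,verbose=1):
    "shift mm / turn deg in tool axes for TCP target, tool down, tool x axis at yaw(deg)"
    from scipy.spatial.transform import Rotation as Ro
    st=robot.read_state(); R=np.array(st['tcp_rot'])
    c,s=np.cos(np.radians(yaw)),np.sin(np.radians(yaw))
    G=np.array([[c,0,-s],[s,0,c],[0,-1,0]])
    d=R.T@(np.array(pos)-st['tcp_pos'])*1000
    w=Ro.from_matrix(R.T@G).as_rotvec(degrees=True)
    print('shift',d.round(1),'turn',w.round(1)); return d,w
E
python3 - <<'E'
from h import *
rel([.4845,-.1694,.18],-9.6)
d=np.load('last_top.npz')['d']
for u,v in [(466,292),(450,292),(485,240),(495,262),(300,130),(285,128),(420,50),(490,80),(230,140),(316,258),(310,195),(306,149),(428,100)]:
    print(u,v,atd('top',u,v,d[v,u]).round(3))
E
```

```text
shift [ 513.2   51.3 -593.8] turn [  0.1 -10.3  -0. ]
466 292 [ 0.3   -0.276  0.104]
450 292 [ 0.302 -0.248  0.087]
485 240 [ 0.407 -0.38   0.001]
495 262 [ 0.354 -0.384  0.025]
300 130 [0.726 0.046 0.013]
285 128 [ 0.741  0.085 -0.003]
420 50 [ 0.84  -0.245  0.151]
490 80 [ 1.197 -0.88  -0.781]
230 140 [0.694 0.212 0.074]
316 258 [0.401 0.033 0.022]
310 195 [0.554 0.035 0.017]
306 149 [0.377 0.024 0.938]
428 100 [ 0.771 -0.287  0.028]
```

```bash
python3 -m pendant '[[[257,25,-297],[0,-10.3,0]],[[257,25,-297],[0,-10.3,0]],[[513,51,-594],[0,-10.3,0]],[[513,51,-594],[0,-10.3,0]],[[513,51,-594],[0,-10.3,0]],[[513,51,-594],[0,-10.3,0]],[[513,51,-594],[0,-10.3,0]],[[513,51,-594],[0,-10.3,0]]]'
python3 - <<'E'
from h import *
rel([.4845,-.1694,.18],-9.6)
E
```

```text
t: 0.95
tcp_pos: [0.3469, 0.1893, 0.2051]
tcp_rot: [[0.986, -0.0, 0.167], [-0.167, -0.001, 0.986], [0.0, -1.0, -0.001]]
contact_force: [0.6, 0.2, 1.1]
width: 0.0855
shift [ 195.5   25.5 -330.7] turn [0.1 0.  0. ]
```

```bash
python3 -m pendant '[[[196,25,-331],[0,0,0]],[[196,25,-331],[0,0,0]],[[196,25,-331],[0,0,0]],[[196,25,-331],[0,0,0]],[[196,25,-331],[0,0,0]],[[196,25,-331],[0,0,0]],[[196,25,-331],[0,0,0]],[[196,25,-331],[0,0,0]]]'
python3 - <<'E'
from h import *
rel([.4845,-.1694,.18],-9.6)
snap('wrist','w1.png');snap('top','t1.png')
E
```

```text
t: 1.75
tcp_pos: [0.485, -0.1727, 0.1797]
tcp_rot: [[0.986, -0.001, 0.168], [-0.168, -0.001, 0.986], [-0.001, -1.0, -0.001]]
contact_force: [0.8, 1.4, -0.1]
width: 0.0853
shift [-1.1 -0.3  3.1] turn [ 0.1 -0.1 -0. ]
```

View pics/w1.png

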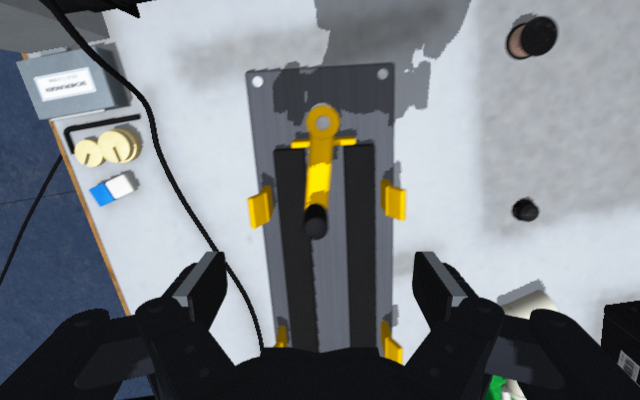

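Run:
```python
from h import *
L=np.load('last_wrist.npz'); k=dict(pos=L['pos'],rot=L['rot'])
for n,u,v,z in [('knobtop',315,230,.142),('knobtopA',316,222,.142),('hub',322,122,.118),('scr',258,82,.006),('scr',383,74,.006)]:
    d=L['d'][v,u]; print(n,atz('wrist',u,v,z,**k).round(4),atd('wrist',u,v,d,**k).round(4))
cv2.imwrite('pics/w1c.png',cv2.resize(L['p'][80:270,230:420,::-1],None,fx=3,fy=3,interpolation=cv2.INTER_CUBIC))
```

```text
knobtop [ 0.4859 -0.1754  0.142 ] [ 0.486  -0.1754  0.1419]
knobtopA [ 0.4809 -0.1739  0.142 ] [ 0.481  -0.1739  0.1417]
hub [ 0.4247 -0.1606  0.118 ] [ 0.4247 -0.1606  0.1189]
scr [ 0.3843 -0.214   0.006 ] [ 0.3846 -0.2134  0.0092]
scr [ 0.3971 -0.0977  0.006 ] [ 0.3973 -0.0984  0.0096]
```

View pics/w1c.png

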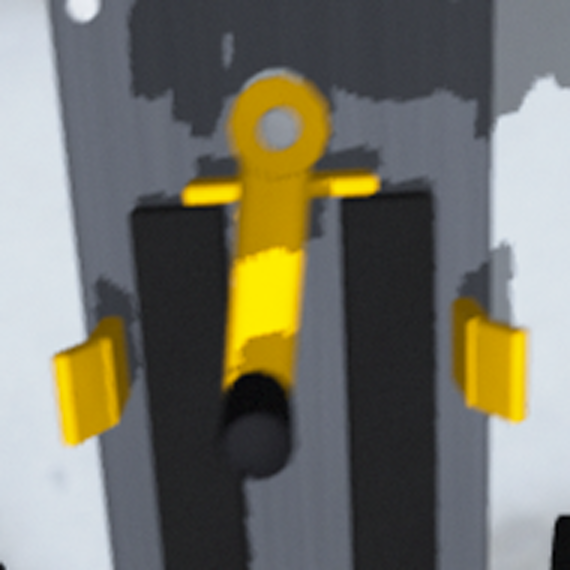

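```bash
python3 -m pendant '[[[0.5,30,-2],[0,3.5,0]],[[0.5,58,-2],[0,3.5,0]],[[0.5,58,-2],[0,3.5,0]],[[0.5,58,-2],[0,3.5,0]]]' && python3 -m pendant '[[[0,0,0],[0,0,0]],[[0,0,0],[0,0,0]],[[0,0,0],[0,0,0]],[[0,0,0],[0,0,0]],[[0,0,0],[0,0,0]]]' 0.76;  python3 - <<'E'
from h import *
hub=np.array([.4252,-.1606])
for a in range(0,100,13):
    t=np.radians(-13.1-a); print(a, end=' ');rel([*(hub+.0615*np.array([np.cos(t),np.sin(t)])),.122],-13.1-a)
E
```

```text
t: 2.25
tcp_pos: [0.4846, -0.1751, 0.1207]
tcp_rot: [[0.973, -0.004, 0.231], [-0.231, -0.001, 0.973], [-0.004, -1.0, -0.002]]
contact_force: [-0.0, 0.3, 0.3]
width: 0.0855
t: 2.75
tcp_pos: [0.4847, -0.1752, 0.1211]
tcp_rot: [[0.973, -0.004, 0.231], [-0.231, -0.001, 0.973], [-0.003, -1.0, -0.002]]
contact_force: [-0.4, 0.9, -0.3]
width: 0.0206
0 shift [ 0.2 -0.9  0.7] turn [ 0.1 -0.2 -0.2]
13 shift [ -1.3  -0.9 -13.2] turn [ 0.1 12.8 -0.2]
26 shift [ -5.9  -0.9 -26.3] turn [ 0.1 25.8 -0.2]
39 shift [-13.3  -0.8 -38.1] turn [ 0.2 38.8 -0.1]
52 shift [-23.2  -0.8 -47.9] turn [ 0.2 51.8 -0.1]
65 shift [-35.1  -0.7 -55.2] turn [ 0.2 64.8 -0.1]
78 shift [-48.2  -0.7 -59.7] turn [ 0.2 77.8 -0.1]
91 shift [-62.1  -0.6 -61.1] turn [ 0.2 90.8 -0.1]
```

```bash
python3 -m pendant '[[[-0.6,0,-8.6],[0,8,0]],[[-2.4,0,-17],[0,16,0]],[[-5.3,0,-25],[0,24,0]],[[-9.3,0,-32.6],[0,32,0]],[[-14.4,0,-39.5],[0,40,0]],[[-20.3,0,-45.7],[0,48,0]],[[-27.1,0,-51],[0,56,0]],[[-27.1,0,-51],[0,56,0]]]';  python3 - <<'E'
from h import *
hub=np.array([.4252,-.1606])
for a in (56,64,72,80,88,93):
    t=np.radians(-13.1-a); print(a, end=' ');rel([*(hub+.0615*np.array([np.cos(t),np.sin(t)])),.122],-13.1-a)
print(robot.read_state()['joints'])
E
```

```text
t: 3.55
tcp_pos: [0.4461, -0.2188, 0.1213]
tcp_rot: [[0.351, -0.004, 0.936], [-0.936, -0.001, 0.351], [-0.0, -1.0, -0.004]]
contact_force: [0.9, -0.4, -0.8]
width: 0.0204
56 shift [-0.4 -0.7  1.2] turn [ 0.2 -0.3 -0. ]
64 shift [-0.9 -0.7 -7.3] turn [0.2 7.7 0. ]
72 shift [ -2.7  -0.7 -15.7] turn [ 0.2 15.7  0. ]
80 shift [ -5.5  -0.6 -23.8] turn [ 0.2 23.7  0. ]
88 shift [ -9.5  -0.6 -31.4] turn [ 0.2 31.7  0. ]
93 shift [-12.5  -0.6 -35.8] turn [ 0.2 36.7  0.1]
[-0.52263087 -0.18023998  1.68844876 -0.00279689  1.635948   -0.88159224]
```

```bash
python3 -m pendant '[[[-0.9,0,-7.3],[0,8,0]],[[-2.7,0,-15.7],[0,16,0]],[[-5.5,0,-23.8],[0,24,0]],[[-9.5,0,-31.4],[0,32,0]],[[-11,0,-34],[0,35,0]],[[-11,0,-34],[0,35,0]]]'; python3 -m pendant '[[[0,0,0],[0,0,0]],[[0,0,0],[0,0,0]],[[0,0,0],[0,0,0]]]' 0.3; python3 -m pendant '[[[0,-45,0],[0,0,0]],[[0,-80,0],[0,0,0]],[[0,-80,0],[0,0,0]]]' 0;  python3 - <<'E'
from h import *
snap('wrist','w2.png');rel([.5063,.2660,.18],-5.6)
L=np.load('last_wrist.npz')
cv2.imwrite('pics/w2c.png',L['p'][:,:,::-1])
E
```

```text
t: 4.15
tcp_pos: [0.4104, -0.2204, 0.1216]
tcp_rot: [[-0.247, -0.003, 0.969], [-0.969, -0.001, -0.247], [0.002, -1.0, -0.003]]
contact_force: [-0.3, 0.7, -0.1]
width: 0.0205
t: 4.45
tcp_pos: [0.4106, -0.2204, 0.1215]
tcp_rot: [[-0.245, -0.003, 0.97], [-0.97, -0.001, -0.245], [0.002, -1.0, -0.003]]
contact_force: [0.3, -0.5, -0.1]
width: 0.0599
t: 4.75
tcp_pos: [0.4127, -0.2213, 0.2076]
tcp_rot: [[-0.244, 0.005, 0.97], [-0.97, -0.006, -0.244], [0.005, -1.0, 0.006]]
contact_force: [-0.3, -0.1, 0.7]
width: 0.0855
shift [-495.3   22.8  -27.5] turn [  0.1 -98.5   0.3]
```

View pics/w2.png

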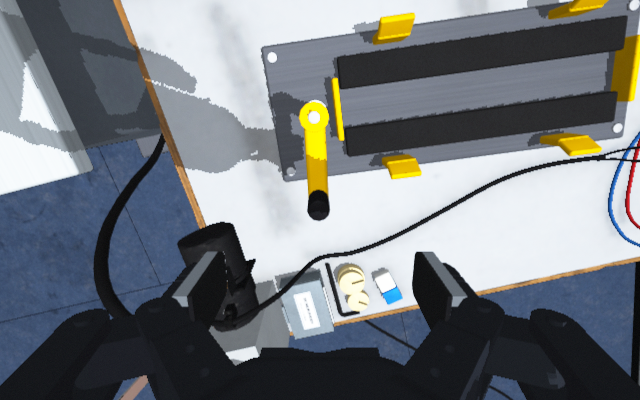

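```bash
python3 -m pendant '[[[-495,0,-20],[0,-98.5,0]],[[-495,0,-20],[0,-98.5,0]],[[-495,0,-20],[0,-98.5,0]],[[-495,0,-20],[0,-98.5,0]],[[-495,0,-20],[0,-98.5,0]],[[-495,0,-20],[0,-98.5,0]],[[-495,0,-20],[0,-98.5,0]],[[-495,0,-20],[0,-98.5,0]]]';  python3 - <<'E'
from h import *
rel([.5202,.2650,.18],-5.6)
E
```

```text
t: 5.6
tcp_pos: [0.4934, 0.1732, 0.201]
tcp_rot: [[0.819, -0.002, 0.574], [-0.574, -0.005, 0.819], [0.001, -1.0, -0.005]]
contact_force: [1.1, -1.0, -0.3]
width: 0.0858
shift [-30.8  20.5  90.7] turn [  0.3 -29.4  -0. ]
```

```bash
python3 -m pendant '[[[-31,0,91],[0,-29.4,0]],[[-31,0,91],[0,-29.4,0]],[[-31,10,91],[0,-29.4,0]],[[-31,20,91],[0,-29.4,0]],[[-31,20,91],[0,-29.4,0]]]';  python3 - <<'E'
from h import *
snap('wrist','w3.png')
rel([.5202,.2650,.12],-5.6)
E
```

```text
t: 6.1
tcp_pos: [0.5191, 0.2655, 0.1767]
tcp_rot: [[0.995, -0.007, 0.096], [-0.096, -0.008, 0.995], [-0.007, -1.0, -0.008]]
contact_force: [-0.7, 0.1, -0.4]
width: 0.0853
shift [ 1.  58.2  0.2] turn [ 0.4 -0.1 -0.3]
```

View pics/w3.png

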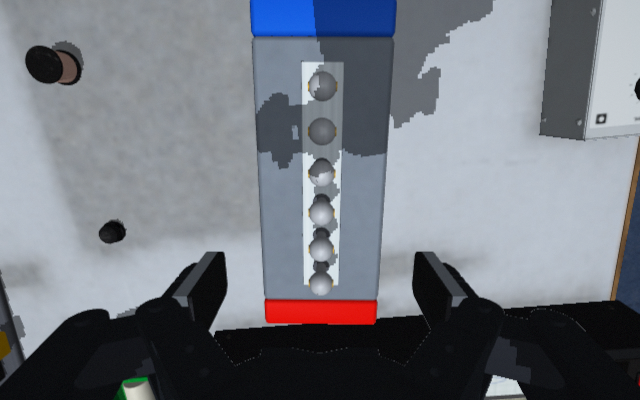

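Run:
```python
from h import *
L=np.load('last_wrist.npz'); k=dict(pos=L['pos'],rot=L['rot'])
S=[]
for u,v in [(322.5,86.5),(322,131),(321.5,173.5),(321,212.5),(320.5,249.5),(320.5,284)]:
    S.append(atz('wrist',u,v,.108,**k)); print(S[-1].round(4))
S=np.array(S);d=S[-1]-S[0];print(np.linalg.norm(d),S.mean(0),np.degrees(np.arctan2(d[1],d[0])))
```

```text
[0.4364 0.275  0.108 ]
[0.4637 0.2722 0.108 ]
[0.4918 0.2692 0.108 ]
[0.5196 0.2662 0.108 ]
[0.5478 0.2632 0.108 ]
[0.576  0.2605 0.108 ]
0.1403982774984643 [0.50587177 0.26769766 0.108     ] -5.961487348329276
```

```bash
python3 -m pendant '[[[0.5,40,0.4],[0,0,0]],[[0.5,80,0.4],[0,0,0]],[[0.5,87,0.4],[0,0,0]],[[0.5,87,0.4],[0,0,0]],[[0.5,87,0.4],[0,0,0]]]';python3 - <<'E'
from h import *
rel([.5198,.2657,.0895],-5.8)
E
python3 -m pendant '[[[0,0,0],[0,0,0]],[[0,0,0],[0,0,0]],[[0,0,0],[0,0,0]],[[0,0,0],[0,0,0]],[[0,0,0],[0,0,0]],[[0,0,0],[0,0,0]],[[0,0,0],[0,0,0]]]' 1
```

```text
t: 6.65
tcp_pos: [0.5206, 0.2653, 0.0939]
tcp_rot: [[0.995, -0.003, 0.1], [-0.1, -0.005, 0.995], [-0.002, -1.0, -0.006]]
contact_force: [-0.1, 0.0, 0.7]
width: 0.0856
shift [-0.8  4.4  0.4] turn [ 0.3  0.1 -0.1]
t: 7.35
tcp_pos: [0.5206, 0.2654, 0.0942]
tcp_rot: [[0.995, -0.002, 0.1], [-0.1, -0.005, 0.995], [-0.002, -1.0, -0.005]]
contact_force: [0.3, 1.5, 3.0]
width: 0.0145
```

```bash
python3 - <<'E'
from h import *
snap('wrist','w4.png')
E
python3 -m pendant '[[[0,0,0],[0,0,0]],[[0,0,0],[0,0,0]],[[0,0,0],[0,0,0]],[[-0.8,4.5,0],[0,0,0]],[[-0.8,4.8,0],[0,0,0]],[[-0.8,4.8,0],[0,0,0]]]' 0.5
python3 -m pendant '[[[0,0,0],[0,0,0]],[[0,0,0],[0,0,0]],[[0,0,0],[0,0,0]],[[0,0,0],[0,0,0]],[[0,0,0],[0,0,0]],[[0,0,0],[0,0,0]]]' 1
```

```text
t: 8.0
tcp_pos: [0.5196, 0.2653, 0.0889]
tcp_rot: [[0.995, -0.003, 0.1], [-0.1, -0.005, 0.995], [-0.002, -1.0, -0.006]]
contact_force: [1.1, 0.8, -0.3]
width: 0.0427
t: 8.6
tcp_pos: [0.5197, 0.2654, 0.0891]
tcp_rot: [[0.995, -0.003, 0.1], [-0.1, -0.005, 0.995], [-0.002, -1.0, -0.005]]
contact_force: [1.2, -0.9, 0.3]
width: 0.0141
```

View pics/w4.png

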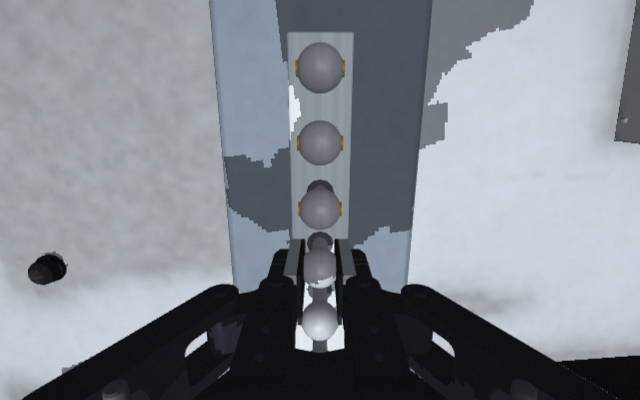

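```bash
python3 -m pendant '[[[0,-5,0],[0,0,0]],[[0,-11,0],[0,0,0]],[[0,-18,0],[0,0,0]],[[0,-25,0],[0,0,0]],[[0,-25,0],[0,0,0]],[[0,-25,0],[0,0,0]],[[0,-25,0],[0,0,0]],[[0,-25,0],[0,0,0]]]'
python3 - <<'E'
from h import *
snap('wrist','w5.png'); p,d,_=snap('top','t5.png'); print(robot.read_state()['contact_force'],robot.read_state()['ft_torque'])
snap('scene','s5.png')
E
```

```text
t: 9.4
tcp_pos: [0.5195, 0.2655, 0.1137]
tcp_rot: [[0.995, -0.003, 0.1], [-0.1, -0.005, 0.995], [-0.003, -1.0, -0.006]]
contact_force: [-1.0, -0.2, -5.0]
width: 0.0141
[-0.11928263  0.04806448 -5.42191272] [-0.01546425 -0.02115805 -0.03014368]
```

View pics/w5.png

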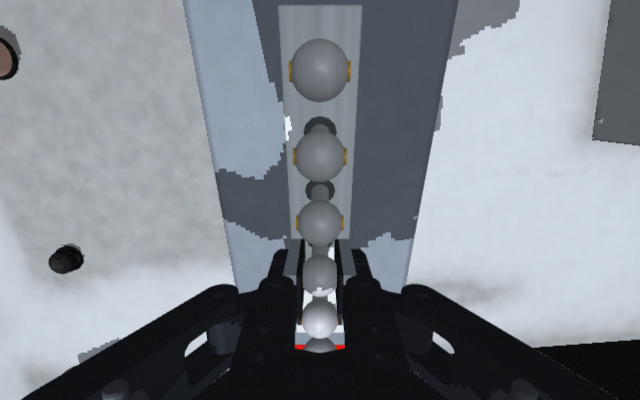

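View pics/s5.png

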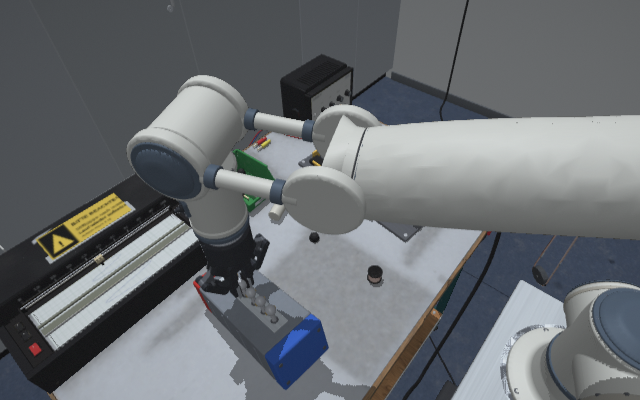

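```bash
cat >> h.py <<'E'
def tilt(pts):
    L=np.load('last_wrist.npz'); k=dict(pos=L['pos'],rot=L['rot'])
    P=np.array([atd('wrist',u,v,float(np.median(L['d'][v-2:v+3,u-2:u+3])),**k) for u,v in pts])
    print(P.round(4))
    A=np.c_[P[:,:2],np.ones(len(P))]; c=np.linalg.lstsq(A,P[:,2],rcond=None)[0]
    y=np.radians(-5.9); s=c[0]*np.cos(y)+c[1]*np.sin(y)
    print('plane',c,'tilt deg (+ = red high)',np.degrees(np.arctan(s)),'resid',(A@c-P[:,2]).round(4))
    return np.arctan(s)
E
python3 - <<'E'
from h import *
t=tilt([(215,60),(225,130),(235,190),(245,230),(430,60),(415,150),(405,220),(265,60),(375,60),(380,180)])
print('com off from stud',79*np.tan(-t))
E
```

```text
[[0.4277 0.2347 0.1244]
 [0.4543 0.2318 0.118 ]
 [0.4827 0.2291 0.1104]
 [0.5053 0.2289 0.1053]
 [0.436  0.3167 0.1244]
 [0.4713 0.3128 0.1158]
 [0.5071 0.3098 0.1071]
 [0.4296 0.2538 0.1244]
 [0.4339 0.2957 0.1245]
 [0.4841 0.2975 0.1125]]
plane [-0.24315462  0.0274523   0.22187742] tilt deg (+ = red high) -13.749461247788604 resid [-0.0001 -0.0002  0.0004 -0.      0.0002  0.0001 -0.0001  0.     -0.
 -0.0002]
com off from stud 19.330389700815353
```

```bash
python3 -m pendant '[[[0,8,0],[0,0,0]],[[0,16,0],[0,0,0]],[[0,22,0],[0,0,0]],[[0,24.5,0],[0,0,0]],[[0,24.5,0],[0,0,0]],[[0,24.5,0],[0,0,0]]]'; python3 -m pendant '[[[0,0,0],[0,0,0]],[[0,0,0],[0,0,0]],[[0,0,0],[0,0,0]],[[0,0,0],[0,0,0]]]' 0.45; python3 -m pendant '[[[0,-35,0],[0,0,0]],[[0,-35,0],[0,0,0]],[[28,-35,0],[0,0,0]],[[28,-35,0],[0,0,0]],[[28,-35,0],[0,0,0]]]' 0
python3 - <<'E'
from h import *
snap('wrist','w6.png')
L=np.load('last_wrist.npz'); cv2.imwrite('pics/w6c.png',cv2.resize(L['p'][0:400,220:420,::-1],None,fx=1.5,fy=1.5))
E
```

```text
t: 10.15
tcp_pos: [0.5195, 0.2654, 0.0892]
tcp_rot: [[0.995, -0.003, 0.1], [-0.1, -0.005, 0.995], [-0.003, -1.0, -0.006]]
contact_force: [-1.5, -0.6, -2.7]
width: 0.0142
t: 10.55
tcp_pos: [0.5198, 0.2655, 0.0897]
tcp_rot: [[0.995, -0.002, 0.1], [-0.1, -0.005, 0.995], [-0.002, -1.0, -0.005]]
contact_force: [0.2, -0.3, -0.7]
width: 0.0468
t: 11.05
tcp_pos: [0.5478, 0.2627, 0.1242]
tcp_rot: [[0.995, -0.003, 0.1], [-0.1, -0.005, 0.995], [-0.002, -1.0, -0.005]]
contact_force: [-0.2, 0.9, -0.0]
width: 0.0855
```

View pics/w6.png

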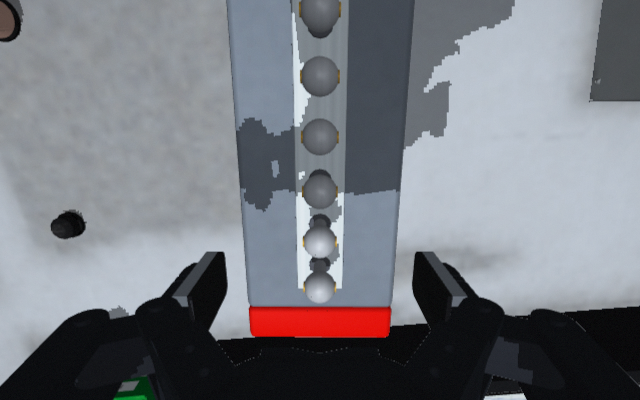

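Run:
```python
from h import *
L=np.load('last_wrist.npz'); k=dict(pos=L['pos'],rot=L['rot'])
for u,v in [(320,76),(320,137),(320,191),(320,243),(320,288)]: print(atz('wrist',u,v,.108,**k).round(4))
```

```text
[0.4635 0.2716 0.108 ]
[0.4915 0.2688 0.108 ]
[0.5189 0.2661 0.108 ]
[0.548  0.2632 0.108 ]
[0.5756 0.2604 0.108 ]
```

Case is down in place, with stud +42 at (0.548, 0.263), directly below. Regrip and trial-lift.

```bash
python3 -m pendant '[[[0,15,0],[0,0,0]],[[0,35,0],[0,0,0]],[[0,35,0],[0,0,0]],[[0,35,0],[0,0,0]]]' 0.4; python3 -m pendant '[[[0,0,0],[0,0,0]],[[0,0,0],[0,0,0]],[[0,0,0],[0,0,0]],[[0,0,0],[0,0,0]],[[0,0,0],[0,0,0]]]' 1; python3 -m pendant '[[[0,-5,0],[0,0,0]],[[0,-11,0],[0,0,0]],[[0,-18,0],[0,0,0]],[[0,-25,0],[0,0,0]],[[0,-25,0],[0,0,0]],[[0,-25,0],[0,0,0]],[[0,-25,0],[0,0,0]],[[0,-25,0],[0,0,0]]]'
python3 - <<'E'
from h import *
snap('wrist','w7.png'); print(robot.read_state()['contact_force'])
E
```

```text
t: 11.5
tcp_pos: [0.5464, 0.2626, 0.0883]
tcp_rot: [[0.995, -0.005, 0.1], [-0.1, -0.006, 0.995], [-0.004, -1.0, -0.006]]
contact_force: [-0.9, 0.5, -0.4]
width: 0.051
t: 12.0
tcp_pos: [0.5467, 0.2627, 0.0895]
tcp_rot: [[0.995, -0.004, 0.1], [-0.1, -0.005, 0.995], [-0.003, -1.0, -0.006]]
contact_force: [-1.5, -0.9, 4.3]
width: 0.0145
t: 12.8
tcp_pos: [0.5466, 0.2628, 0.114]
tcp_rot: [[0.995, -0.004, 0.1], [-0.1, -0.006, 0.995], [-0.004, -1.0, -0.006]]
contact_force: [1.1, -0.2, -6.4]
width: 0.0142
[-0.14938809  0.11807695 -6.02418638]
```

View pics/w7.png

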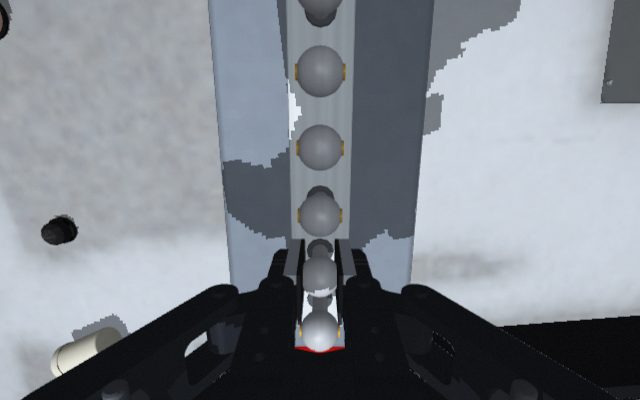

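Run:
```python
from h import *
t=tilt([(230,60),(235,130),(238,190),(242,230),(420,60),(410,150),(400,220),(270,60),(375,60),(380,180)])
print('com off from stud',79*np.tan(-t))
```

```text
[[0.4518 0.2319 0.1019]
 [0.4826 0.2288 0.1021]
 [0.5119 0.2253 0.1027]
 [0.5331 0.2239 0.1032]
 [0.4604 0.317  0.1016]
 [0.5003 0.3114 0.1028]
 [0.5355 0.3054 0.1035]
 [0.4536 0.2498 0.1016]
 [0.4584 0.2968 0.1018]
 [0.5137 0.2964 0.1027]]
plane [0.01969069 0.00060367 0.09258416] tilt deg (+ = red high) 1.1185198054361758 resid [-0.0003  0.0001  0.0001 -0.      0.0002 -0.0002 -0.0002  0.0001 -0.0001
  0.0001]
com off from stud -1.5424223603870277
```

```bash
python3 -m pendant '[[[5,-10,0],[0,0.3,0]],[[10,-25,0],[0,0.6,0]],[[20,-45,0],[0,0.6,0]],[[30,-65,0],[0,0.6,0]],[[40,-82,0],[0,0.6,0]],[[48,-95,0],[0,0.6,0]],[[52,-100,0],[0,0.6,0]],[[54,-100,0],[0,0.6,0]]]'
python3 - <<'E'
from h import *
rel([.630,-.1827,.213],-6.35); print(robot.read_state()['contact_force'])
E
```

```text
t: 13.65
tcp_pos: [0.6016, 0.2579, 0.215]
tcp_rot: [[0.994, -0.002, 0.11], [-0.11, -0.005, 0.994], [-0.002, -1.0, -0.005]]
contact_force: [0.7, 0.7, -6.4]
width: 0.0142
shift [  76.9    4.1 -434.8] turn [ 0.3  0.  -0.1]
[ 0.71926921  0.69358297 -6.39260111]
```

```bash
python3 -m pendant '[[[6,0,-12],[0,0,0]],[[14,0,-32],[0,0,0]],[[24,1,-62],[0,0,0]],[[35,1,-95],[0,0,0]],[[45,2,-130],[0,0,0]],[[54,2,-165],[0,0,0]],[[60,2,-195],[0,0,0]],[[64,2,-215],[0,0,0]]]'; python3 -m pendant '[[[4,0,-12],[0,0,0]],[[8,0,-32],[0,0,0]],[[10,1,-62],[0,0,0]],[[12,1,-95],[0,0,0]],[[13,2,-130],[0,0,0]],[[13,2,-160],[0,0,0]],[[13,2,-185],[0,0,0]],[[13,2,-200],[0,0,0]]]'
python3 - <<'E'
from h import *
rel([.630,-.1827,.213],-6.35); print(robot.read_state()['contact_force'])
E
```

```text
t: 14.45
tcp_pos: [0.6409, 0.0336, 0.2127]
tcp_rot: [[0.994, -0.005, 0.113], [-0.113, -0.006, 0.994], [-0.004, -1.0, -0.007]]
contact_force: [0.4, 0.0, -6.5]
width: 0.0145
t: 15.25
tcp_pos: [0.6304, -0.1688, 0.2111]
tcp_rot: [[0.993, -0.006, 0.114], [-0.115, -0.007, 0.993], [-0.005, -1.0, -0.007]]
contact_force: [0.6, 0.9, -7.1]
width: 0.0145
shift [  1.2  -1.8 -13.9] turn [ 0.4 -0.2 -0.3]
[ 0.63822116  0.8602151  -7.12791934]
```

```bash
python3 -m pendant '[[[0.5,0,-5],[0,0,0]],[[1.2,10,-14],[0,-0.2,0]],[[1.2,20,-14],[0,-0.2,0]],[[1.2,28,-14],[0,-0.2,0]],[[1.2,28,-14],[0,-0.2,0]],[[1.2,28,-14],[0,-0.2,0]],[[1.2,28,-14],[0,-0.2,0]]]'
python3 - <<'E'
from h import *
snap('wrist','w8.png'); snap('top','t8.png');snap('scene','s8.png');rel([.630,-.1827,.213],-6.35)
E
```

```text
t: 15.95
tcp_pos: [0.6301, -0.1825, 0.1838]
tcp_rot: [[0.994, -0.005, 0.11], [-0.11, -0.007, 0.994], [-0.005, -1.0, -0.007]]
contact_force: [-0.6, 0.0, -5.8]
width: 0.0145
shift [ -0.3 -29.   -0.1] turn [ 0.4 -0.  -0.2]
```

View pics/w8.png

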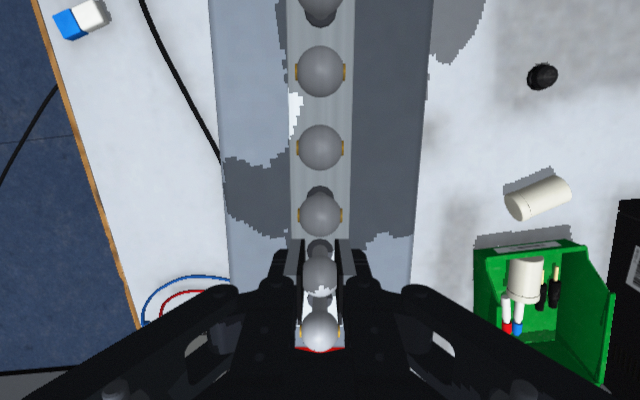

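View pics/s8.png

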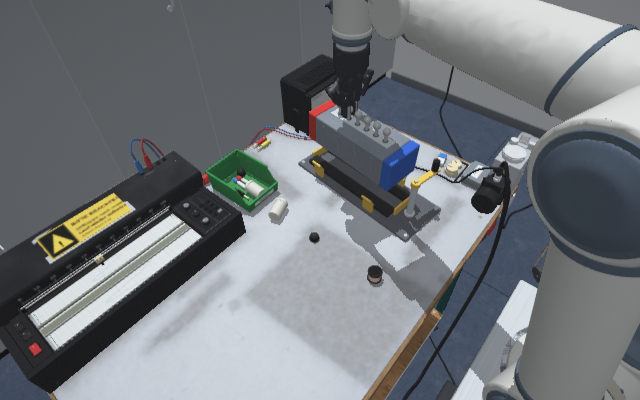

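View pics/t8.png

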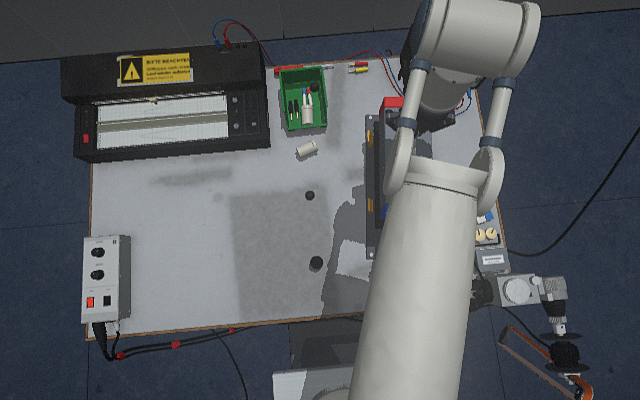

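Run:
```python
from h import *
k=lambda x,y:(x/4.5+290-.4,y/4.5+120-.4)
L=np.load('last_scene.npz')
cv2.imwrite('pics/s8c.png',cv2.resize(L['p'][90:240,290:450,::-1],None,fx=4.5,fy=4.5,interpolation=cv2.INTER_CUBIC))
C=[]
for n,x,y,z in [('hub',568,278,.118),('scrA',197,102,.009),('scrB',60,188,.009),('scrC',519,517,.009),('scrD',656,398,.009)]:
    P=atz('scene',*k(x,y),z); print(n,P.round(4))
    if n!='hub':C.append(P)
print(np.mean(C,0))
k2=lambda x,y:(x/3.6+350-.4,y/3.6+105-.4)
C=np.array([atz('top',*k2(x,y),.009) for x,y in [(74,46),(236,48),(77,539),(251,541)]]);print(C.round(4),C.mean(0))
```

```text
hub [ 0.4231 -0.1568  0.118 ]
scrA [ 0.731  -0.2529  0.009 ]
scrB [ 0.7444 -0.1376  0.009 ]
scrC [ 0.3969 -0.098   0.009 ]
scrD [ 0.383  -0.2133  0.009 ]
[ 0.56383528 -0.17542531  0.009     ]
[[ 0.7454 -0.1377  0.009 ]
 [ 0.7331 -0.2532  0.009 ]
 [ 0.3982 -0.0986  0.009 ]
 [ 0.3864 -0.2138  0.009 ]] [ 0.56579762 -0.17583527  0.009     ]
```

View pics/s8c.png

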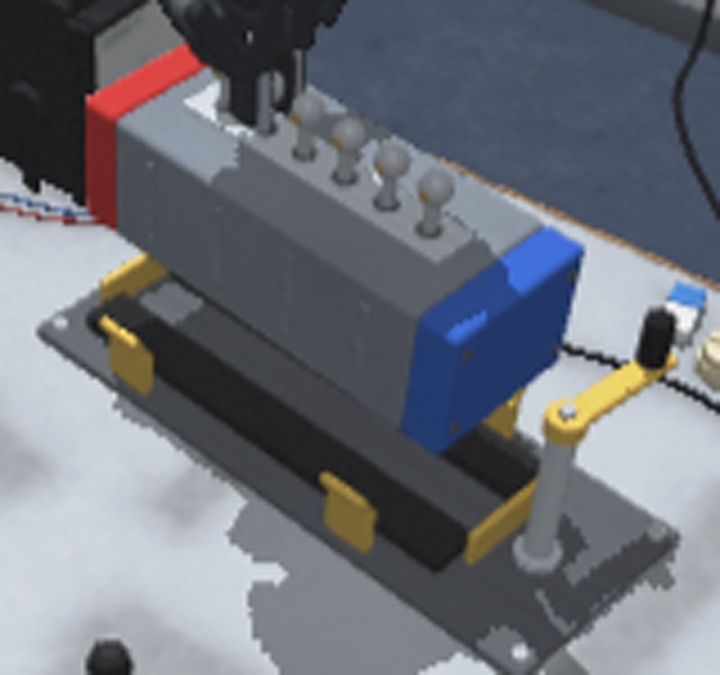

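```bash
python3 -m pendant '[[[0,10,0],[0,0,0]],[[0,20,0],[0,0,0]],[[0,30,0],[0,0,0]],[[0,37,0],[0,0,0]],[[0,37,0],[0,0,0]],[[0,37,0],[0,0,0]]]'
python3 - <<'E'
from h import *
snap('scene','s9.png');rel([.630,-.1827,.1457],-6.35)
L=np.load('last_scene.npz')
cv2.imwrite('pics/s9c.png',cv2.resize(L['p'][90:240,290:450,::-1],None,fx=4.5,fy=4.5,interpolation=cv2.INTER_CUBIC))
E
```

```text
t: 16.7
tcp_pos: [0.6298, -0.1831, 0.1466]
tcp_rot: [[0.994, -0.006, 0.111], [-0.111, -0.007, 0.994], [-0.005, -1.0, -0.007]]
contact_force: [0.1, -0.1, -6.5]
width: 0.0144
shift [-0.1  1.6  0.5] turn [ 0.4 -0.  -0.2]
```

View pics/s9c.png

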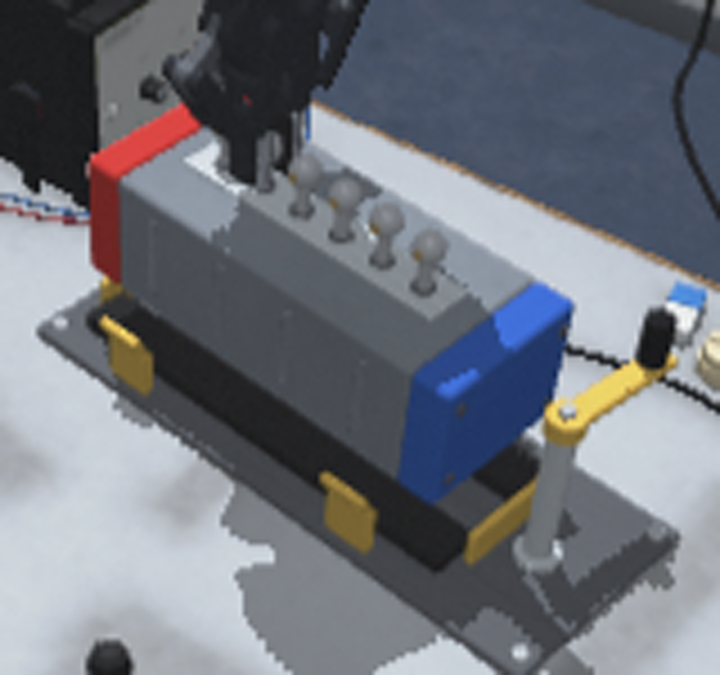

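Run:
```python
from h import *
S=np.array([.5895,-.1781]);ex=np.array([.9938,-.1115]);ey=np.array([.1115,.9938])
for i,(x,y) in enumerate([(429,247),(385,219),(344,194),(305,168)]):
    P=atz('scene',x/4.5+290-.4,y/4.5+90-.4,.1653-.00055*(4-i)); q=P[:2]-S; print(P.round(4),(q@ex).round(4),(q@ey).round(4))
```

```text
[ 0.5189 -0.1709  0.1631] -0.071 -0.0007
[ 0.548  -0.1748  0.1636] -0.0416 -0.0013
[ 0.5755 -0.1777  0.1642] -0.014 -0.0012
[ 0.6035 -0.1821  0.1647] 0.0144 -0.0024
```

```bash
python3 -m pendant '[[[0,6,1],[0,0,0]],[[0,12,1],[0,0,0]],[[0,18,1],[0,0,0]],[[0,24,1],[0,0,0]],[[0,29,1],[0,0,0]],[[0,32,1],[0,0,0]],[[0,32,1],[0,0,0]]]'
python3 - <<'E'
from h import *
rel([.630,-.1827,.1093],-6.35);print(robot.read_state()['contact_force'])
E
```

```text
t: 17.45
tcp_pos: [0.6297, -0.1823, 0.1145]
tcp_rot: [[0.994, -0.006, 0.111], [-0.111, -0.007, 0.994], [-0.005, -1.0, -0.007]]
contact_force: [0.7, -0.2, -5.4]
width: 0.0147
shift [ 0.3  5.2 -0.3] turn [ 0.4 -0.  -0.3]
[ 0.68281048 -0.24645566 -5.35357919]
```

```bash
python3 -m pendant '[[[0,1.5,0],[0,0,0]],[[0,3,0],[0,0,0]],[[0,4,0],[0,0,0]],[[0,5,0],[0,0,0]],[[0,5,0],[0,0,0]],[[0,5,0],[0,0,0]]]'
python3 - <<'E'
from h import *
rel([.630,-.1827,.1093],-6.35);print(robot.read_state()['contact_force'])
snap('scene','s10.png');
L=np.load('last_scene.npz')
cv2.imwrite('pics/s10c.png',cv2.resize(L['p'][90:240,290:450,::-1],None,fx=4.5,fy=4.5,interpolation=cv2.INTER_CUBIC))
E
```

```text
t: 18.05
tcp_pos: [0.6298, -0.1825, 0.1097]
tcp_rot: [[0.994, -0.005, 0.111], [-0.111, -0.007, 0.994], [-0.005, -1.0, -0.007]]
contact_force: [0.4, 0.5, -5.0]
width: 0.0145
shift [ 0.2  0.4 -0.2] turn [ 0.4 -0.  -0.3]
[ 0.39038305  0.53834529 -5.02426016]
```

View pics/s10c.png

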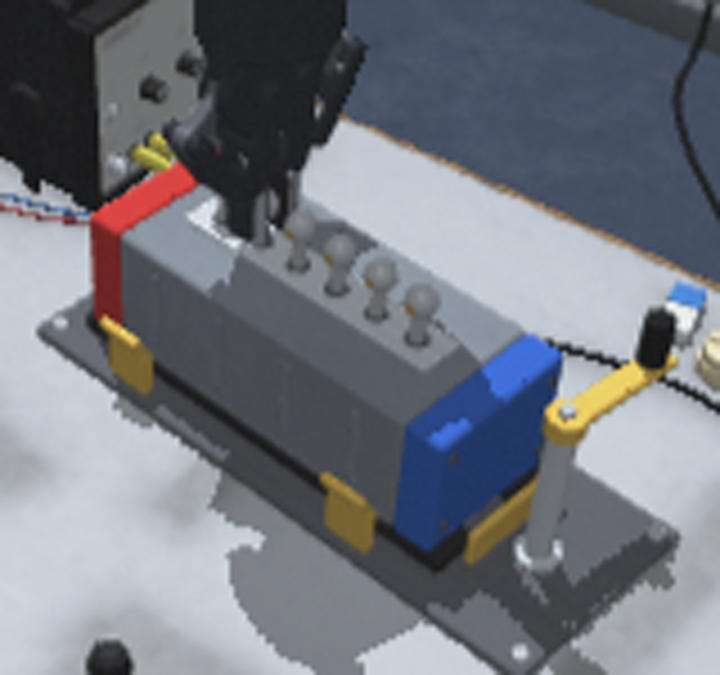

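```bash
python3 -m pendant '[[[0,0.6,0],[0,0,0]],[[0,1.2,0],[0,0,0]],[[0,1.2,0],[0,0,0]],[[0,1.2,0],[0,0,0]]]'; python3 -m pendant '[[[0,0.6,0],[0,0,0]],[[0,1.2,0],[0,0,0]],[[0,1.2,0],[0,0,0]],[[0,1.2,0],[0,0,0]]]'
python3 - <<'E'
from h import *
snap('wrist','w10.png')
t=tilt([(230,60),(235,130),(238,190),(242,230),(420,60),(410,150),(400,220),(270,60),(375,60),(380,180)])
E
```

```text
t: 18.5
tcp_pos: [0.63, -0.1825, 0.1095]
tcp_rot: [[0.994, -0.004, 0.111], [-0.111, -0.007, 0.994], [-0.003, -1.0, -0.008]]
contact_force: [-2.0, 0.4, 1.6]
width: 0.0145
t: 18.9
tcp_pos: [0.6302, -0.1826, 0.1095]
tcp_rot: [[0.994, -0.003, 0.111], [-0.111, -0.008, 0.994], [-0.002, -1.0, -0.008]]
contact_force: [-4.5, 1.0, 6.1]
width: 0.0143
[[ 0.5354 -0.212   0.0991]
 [ 0.5658 -0.2153  0.0994]
 [ 0.5949 -0.2193  0.0992]
 [ 0.6161 -0.2211  0.0994]
 [ 0.5449 -0.1282  0.0995]
 [ 0.5843 -0.1337  0.0992]
 [ 0.6195 -0.1398  0.0991]
 [ 0.5375 -0.1942  0.0995]
 [ 0.5426 -0.1478  0.0991]
 [ 0.5974 -0.1488  0.0993]]
plane [-0.00064503 -0.00084462  0.09950737] tilt deg (+ = red high) -0.03178749601165493 resid [ 0.0003 -0.0001  0.0001 -0.0001 -0.0003  0.0001  0.0001 -0.0002  0.0002
 -0.    ]
```

View pics/w10.png

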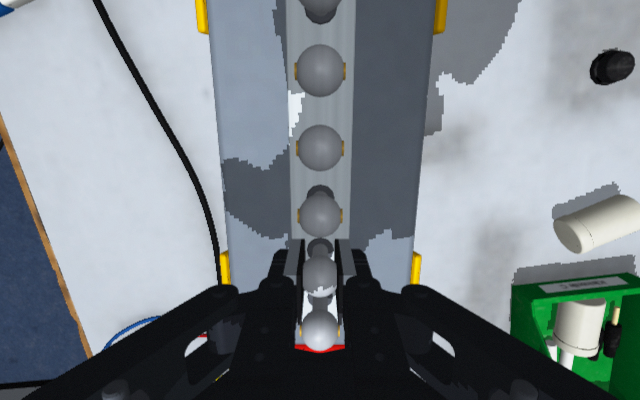

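```bash
python3 -m pendant '[[[0,-0.5,0],[0,0,0]],[[0,-0.5,0],[0,0,0]],[[0,-0.5,0],[0,0,0]],[[0,-0.5,0],[0,0,0]]]' 0.45;  python3 -m pendant '[[[0,-30,0],[0,0,0]],[[0,-70,0],[0,0,0]],[[-50,-110,0],[0,0,0]],[[-100,-110,0],[0,0,0]],[[-100,-110,0],[0,0,0]],[[-100,-110,0],[0,0,0]]]'
python3 - <<'E'
from h import *
snap('wrist','w11.png');snap('scene','s11.png')
L=np.load('last_scene.npz')
cv2.imwrite('pics/s11c.png',cv2.resize(L['p'][90:240,290:450,::-1],None,fx=4.5,fy=4.5,interpolation=cv2.INTER_CUBIC))
print(robot.read_state()['tcp_pos'])
E
```

```text
t: 19.35
tcp_pos: [0.6303, -0.1826, 0.1097]
tcp_rot: [[0.994, -0.003, 0.111], [-0.111, -0.008, 0.994], [-0.002, -1.0, -0.008]]
contact_force: [-0.2, -0.2, -0.4]
width: 0.0466
t: 19.95
tcp_pos: [0.5302, -0.1707, 0.2214]
tcp_rot: [[0.994, -0.001, 0.111], [-0.111, -0.009, 0.994], [0.0, -1.0, -0.009]]
contact_force: [-0.4, 0.1, -0.3]
width: 0.047
[ 0.53156376 -0.17074303  0.21993599]
```

View pics/w11.png

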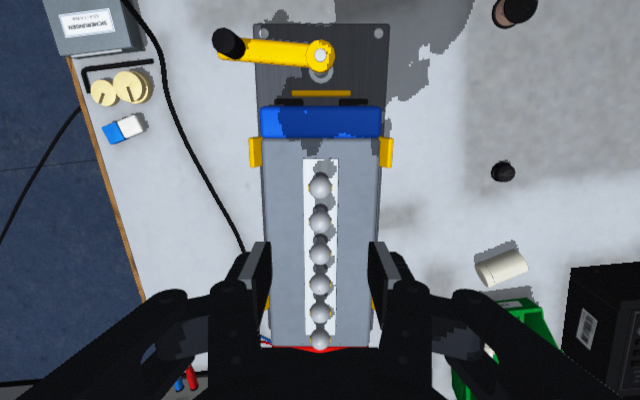

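View pics/s11c.png

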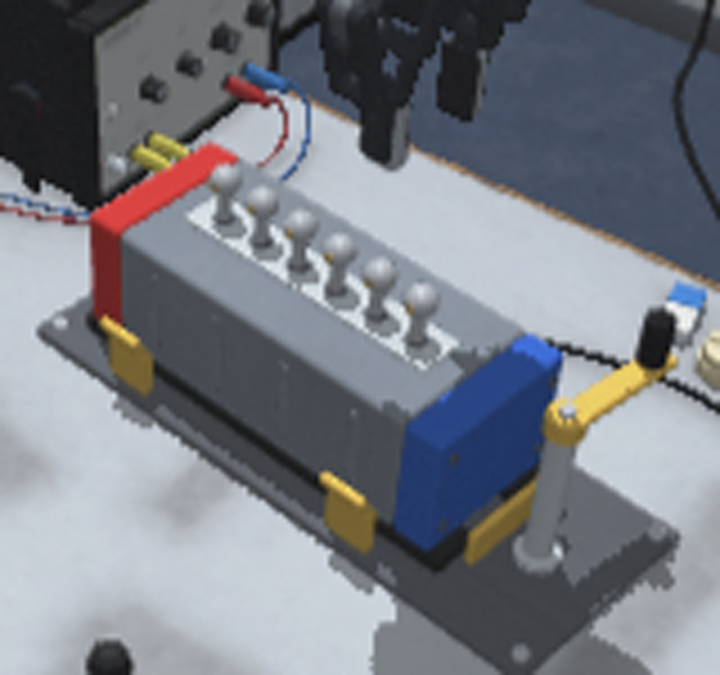

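Run:
```python
from h import *
L=np.load('last_wrist.npz'); k=dict(pos=L['pos'],rot=L['rot'])
cv2.imwrite('pics/w11c.png',cv2.resize(L['p'][15:95,195:345,::-1],None,fx=5,fy=5,interpolation=cv2.INTER_CUBIC))
for n,u,v,z in [('knobtop',224,40,.142),('hub',320,54,.118)]:
    d=L['d'][v,u]; print(n,atz('wrist',u,v,z,**k).round(4),atd('wrist',u,v,d,**k).round(4))
for u,v in [(320,187),(320,221),(320,254),(320,284),(320,312)]: print(atz('wrist',u,v,.128,**k).round(4))
```

```text
knobtop [ 0.4128 -0.2191  0.142 ] [ 0.4129 -0.219   0.1423]
hub [ 0.4245 -0.1591  0.118 ] [ 0.4244 -0.1591  0.1171]
[ 0.5191 -0.1696  0.128 ]
[ 0.5467 -0.1727  0.128 ]
[ 0.5752 -0.1759  0.128 ]
[ 0.6029 -0.179   0.128 ]
[ 0.6302 -0.182   0.128 ]
```

View pics/w11c.png

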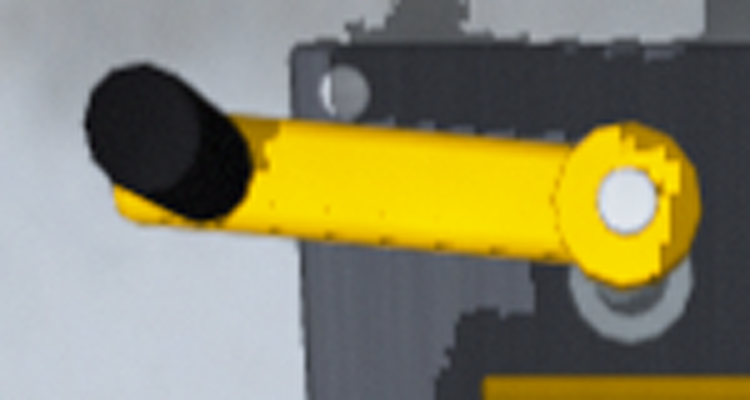

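Run:
```python
from h import *
rel([.4127,-.2192,.19],-101.4)
```

```text
shift [-112.7   30.6  -61.1] turn [ 0.4 95.   0.3]
```

```bash
python3 -m pendant '[[[-113,0,-61],[0,95,0]],[[-113,0,-61],[0,95,0]],[[-113,0,-61],[0,95,0]],[[-113,0,-61],[0,95,0]],[[-113,20,-61],[0,95,0]],[[-113,30,-61],[0,95,0]],[[-113,30,-61],[0,95,0]],[[-113,30,-61],[0,95,0]]]' 0.35
python3 - <<'E'
from h import *
rel([.4127,-.2192,.122],-101.4)
E
```

```text
t: 20.85
tcp_pos: [0.413, -0.2192, 0.1892]
tcp_rot: [[0.251, -0.004, 0.968], [-0.968, -0.006, 0.251], [0.005, -1.0, -0.006]]
contact_force: [-0.6, -0.8, 0.8]
width: 0.0557
shift [-0.4 67.2  0.1] turn [ 0.3 25.9  0.4]
```

```bash
python3 -m pendant '[[[0,0,0],[0,26,0]],[[0,0,0],[0,26,0]],[[0,0,0],[0,26,0]],[[0,0,0],[0,26,0]],[[0,30,0],[0,26,0]],[[0,67,0],[0,26,0]],[[0,67,0],[0,26,0]],[[0,67,0],[0,26,0]]]'
python3 - <<'E'
from h import *
rel([.4127,-.2192,.122],-101.4)
E
python3 -m pendant '[[[0,0,0],[0,0,0]],[[0,0,0],[0,0,0]],[[0,0,0],[0,0,0]],[[0,0,0],[0,0,0]],[[0,0,0],[0,0,0]]]' 0.76
python3 - <<'E'
from h import *
hub=np.array([.4248,-.1600])
for a in (0,8,16,24,32,40,48,56):
    t=np.radians(-101.4+a); print(a, end=' ');rel([*(hub+.0615*np.array([np.cos(t),np.sin(t)])),.122],-101.4+a)
E
```

```text
t: 21.65
tcp_pos: [0.4127, -0.2195, 0.1221]
tcp_rot: [[-0.196, -0.006, 0.98], [-0.98, -0.005, -0.197], [0.006, -1.0, -0.005]]
contact_force: [-0.5, 0.9, 0.1]
width: 0.0552
shift [-0.3  0.1 -0. ] turn [0.3 0.1 0.4]
t: 22.15
tcp_pos: [0.4128, -0.2196, 0.1226]
tcp_rot: [[-0.196, -0.005, 0.981], [-0.98, -0.006, -0.196], [0.007, -1.0, -0.004]]
contact_force: [-0.3, 0.0, -0.2]
width: 0.0202
0 shift [ 0.7  0.6 -0.1] turn [0.2 0.1 0.4]
8 shift [0.1 0.5 8.5] turn [ 0.3 -7.9  0.4]
16 shift [-1.6  0.5 16.9] turn [  0.3 -15.9   0.3]
24 shift [-4.6  0.4 25. ] turn [  0.3 -23.9   0.3]
32 shift [-8.6  0.4 32.5] turn [  0.3 -31.9   0.3]
40 shift [-13.6   0.3  39.5] turn [  0.4 -39.9   0.3]
48 shift [-19.6   0.2  45.7] turn [  0.4 -47.9   0.3]
56 shift [-26.3   0.2  51. ] turn [  0.4 -55.9   0.2]
```

```bash
python3 -m pendant '[[[0,0.5,8.5],[0,-8,0]],[[-1.6,0.5,17],[0,-16,0]],[[-4.6,0.5,25],[0,-24,0]],[[-8.6,0.5,32.5],[0,-32,0]],[[-13.6,0.5,39.5],[0,-40,0]],[[-19.6,0.5,45.7],[0,-48,0]],[[-26.3,0.5,51],[0,-56,0]],[[-26.3,0.5,51],[0,-56,0]]]'
python3 - <<'E'
from h import *
hub=np.array([.4248,-.1600])
for a in (56,64,72,80,88,95,98):
    t=np.radians(-101.4+a); print(a, end=' ');rel([*(hub+.0615*np.array([np.cos(t),np.sin(t)])),.122],-101.4+a)
E
```

```text
t: 22.95
tcp_pos: [0.4684, -0.2034, 0.1217]
tcp_rot: [[0.705, -0.005, 0.71], [-0.71, -0.005, 0.705], [-0.0, -1.0, -0.008]]
contact_force: [0.4, -0.3, -0.4]
width: 0.0205
56 shift [-0.  -0.3 -0.6] turn [ 0.4  0.2 -0. ]
64 shift [-0.6 -0.4  7.9] turn [ 0.4 -7.8 -0. ]
72 shift [-2.3 -0.5 16.3] turn [  0.4 -15.8  -0.1]
80 shift [-5.2 -0.5 24.4] turn [  0.4 -23.8  -0.1]
88 shift [-9.2 -0.6 32. ] turn [  0.4 -31.8  -0.1]
95 shift [-13.6  -0.6  38.1] turn [  0.4 -38.8  -0.1]
98 shift [-15.7  -0.7  40.6] turn [  0.4 -41.8  -0.2]
```

```bash
python3 -m pendant '[[[-0.6,-0.3,8],[0,-8,0]],[[-2.3,-0.4,16.3],[0,-16,0]],[[-5.2,-0.4,24.4],[0,-24,0]],[[-9.2,-0.4,32],[0,-32,0]],[[-13,-0.4,37],[0,-38,0]],[[-13.6,-0.4,38.5],[0,-39,0]],[[-14,-0.4,40],[0,-39,0]],[[-14,-0.4,40],[0,-39,0]]]'
python3 - <<'E'
from h import *
rel([.4866,-.167,.122],-6.4);print(robot.read_state()['contact_force'])
E
```

```text
t: 23.75
tcp_pos: [0.4869, -0.1654, 0.1218]
tcp_rot: [[0.994, -0.005, 0.111], [-0.111, -0.005, 0.994], [-0.005, -1.0, -0.006]]
contact_force: [-0.8, -0.1, 0.1]
width: 0.0202
shift [-0.1 -0.2 -1.6] turn [ 0.3  0.  -0.3]
[-0.8333648  -0.127501    0.12147465]
```

No stop force yet; nudge in +z (tool) until the stop is felt.

```bash
python3 -m pendant '[[[0,0,1],[0,0,0]],[[0,0,2],[0,0,0]],[[0,0,2],[0,0,0]],[[0,0,2],[0,0,0]]]'; python3 -m pendant '[[[0,0,1],[0,0,0]],[[0,0,2],[0,0,0]],[[0,0,2],[0,0,0]],[[0,0,2],[0,0,0]]]'
python3 - <<'E'
from h import *
snap('wrist','w12.png')
E
```

```text
t: 24.15
tcp_pos: [0.4871, -0.164, 0.1218]
tcp_rot: [[0.994, -0.005, 0.112], [-0.112, -0.006, 0.994], [-0.004, -1.0, -0.007]]
contact_force: [0.6, -3.5, 0.2]
width: 0.0204
t: 24.55
tcp_pos: [0.4871, -0.1638, 0.1218]
tcp_rot: [[0.993, -0.005, 0.114], [-0.114, -0.01, 0.993], [-0.004, -1.0, -0.01]]
contact_force: [0.1, -8.2, -1.5]
width: 0.0205
```

View pics/w12.png

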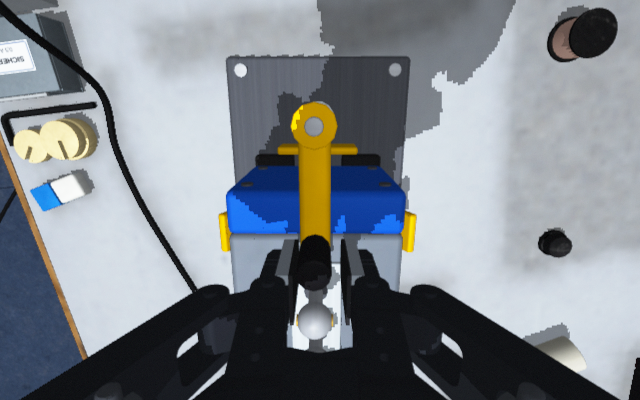

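```bash
python3 -m pendant '[[[0,0,-1.5],[0,0,0]],[[0,0,-1.5],[0,0,0]]]'; python3 -m pendant '[[[0,0,0],[0,0,0]],[[0,0,0],[0,0,0]],[[0,0,0],[0,0,0]],[[0,0,0],[0,0,0]]]' 0.45; python3 -m pendant '[[[0,-35,0],[0,0,0]],[[0,-75,0],[0,0,0]],[[0,-110,0],[0,0,0]],[[0,-120,0],[0,0,0]],[[0,-120,0],[0,0,0]]]'
python3 - <<'E'
from h import *
snap('wrist','w13.png');snap('scene','s13.png')
L=np.load('last_scene.npz')
cv2.imwrite('pics/s13c.png',cv2.resize(L['p'][90:240,290:450,::-1],None,fx=4.5,fy=4.5,interpolation=cv2.INTER_CUBIC))
L=np.load('last_wrist.npz')
cv2.imwrite('pics/w13c.png',cv2.resize(L['p'][50:300,200:440,::-1],None,fx=2.4,fy=2.4,interpolation=cv2.INTER_CUBIC))
E
```

```text
t: 24.8
tcp_pos: [0.4869, -0.1649, 0.1218]
tcp_rot: [[0.993, -0.006, 0.114], [-0.114, -0.008, 0.993], [-0.005, -1.0, -0.009]]
contact_force: [0.8, 0.6, 0.7]
width: 0.0202
t: 25.2
tcp_pos: [0.4869, -0.1646, 0.1218]
tcp_rot: [[0.994, -0.006, 0.114], [-0.114, -0.008, 0.993], [-0.005, -1.0, -0.009]]
contact_force: [1.0, -0.1, 0.2]
width: 0.047
t: 25.7
tcp_pos: [0.4883, -0.1639, 0.2439]
tcp_rot: [[0.994, -0.002, 0.114], [-0.114, -0.01, 0.993], [-0.001, -1.0, -0.01]]
contact_force: [0.2, 0.4, 0.0]
width: 0.0469
```

View pics/w13c.png

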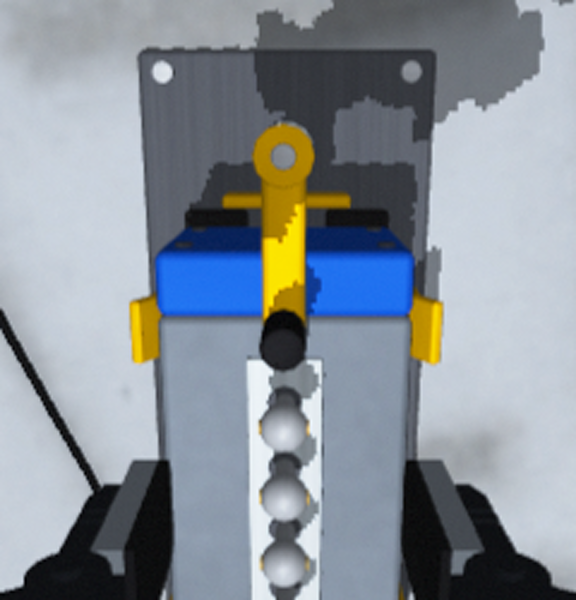

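View pics/s13c.png

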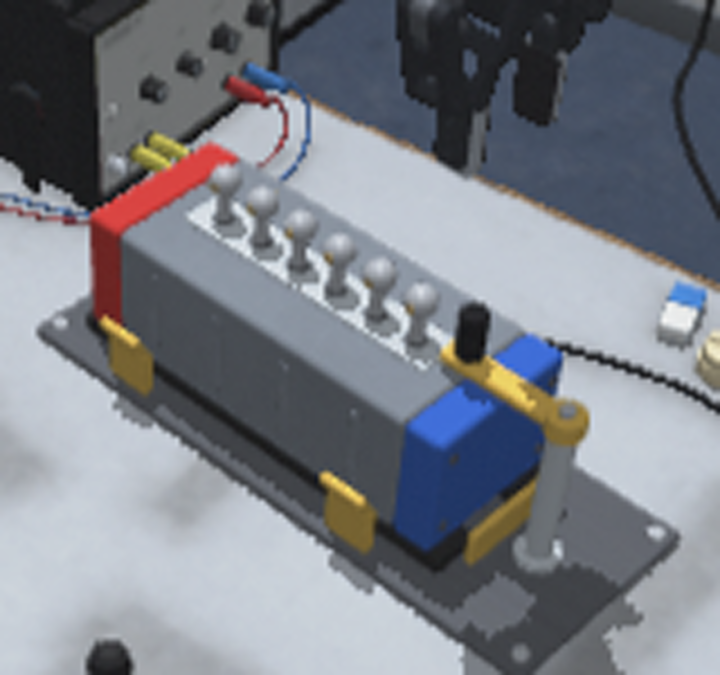

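Run:
```python
from h import *
a=cv2.imread('pics/scene0.png').astype(int);b=cv2.imread('pics/s13.png').astype(int)
for n,(u,v) in dict(canister=(278,209),cap=(314,238),bobbin=(375,273)).items(): print(n,np.abs(a-b)[v-12:v+12,u-12:u+12].mean().round(2))
print(robot.hand_in())
```

```text
canister 2.02
cap 2.05
bobbin 1.66
the job is handed in; nothing more can be done
None
```

The job is done and handed in at about 26 s of robot time. No verdict is reported.

- **Keeper open:** I swung it to about 95° (1.66 rad), clear of the cradle.
- **Finding the balance:** Lifted 25 mm by the +14 stud, the red end hung low and touched the table. I set it down and moved to the +42 stud. There it hung 1.1° off level, blue end slightly low, which puts the centre of mass about 1.5 mm from that stud.
- **Placing:** I carried it over and lowered it into the cradle. Before release it was level to 0.03°. Its top face measured 99.3 mm against 100 mm expected, and the force reading showed the seat carrying the weight.
- **Keeper closed:** I swung it back until the stop pushed back with about 8 N, then backed off. The last wrist picture shows the hub, knob and stud row in one line.
- **Bystanders:** The areas around the bobbin, canister and terminal cap match the first scene picture to within image noise.

Two readings did not fit neatly. The jaw width on the ball read 14–15 mm rather than 18 mm, the same on every grip, and the grip held. The cameras disagreed by up to about 3 mm on the hinge position (about 2 mm elsewhere on the cradle), which was within the cradle's 6 mm and 9 mm clearances.

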